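Hold the offcut in the corner of the sawing board

ROBOT

A 6-joint arm with a two-finger parallel gripper is mounted at the origin on the work surface. World frame = base frame: x ahead of the robot, y to its left, z up, the work surface at z = 0. Lengths are in mm, angles in rad, forces in N, time in s.
With the tool pointing down it reaches from about 350 to 875 mm from the base axis. Payload 4.2 kg.
Tool frame: the origin (TCP) lies midway between the tips of the shut fingers; the grasp point (between the pads) lies 19 mm behind it; z points along the fingers, y is the line along which they close (so a half turn about z gives the same grasp; the last joint's range is limited). The gripper opens to 87 mm and grips with 3 to 60 N. Pads are 19 mm wide; open, the fingers measure 117 mm over their backs; the gripper's body (75 mm by 190 mm) begins 51 mm behind the grasp point.
Start: joints at [-1.067, 0.385, 0.008, 0, -1.194, -0.259], TCP at [151.494, -606.34, 195.95] pointing down, gripper open.
Joint ranges: [-3.14, 3.14], [-1.21, 2.06], [-1.07, 1.41], [-3.16, 2.05], [-2.99, -0.16], [-3.1, 3.1]. Speed limits (rad/s): [2.79, 2.79, 3.14, 3.14, 3.14, 3.14].

INTERFACE

Orientations are given as a rotation vector (axis times angle).
In Python, from bench import env, optics, ticket gives the robot as it stands.
- The arm moves only by the shell command python3 -m inch 'ROWS' [OPENING] [FORCE]. ROWS is JSON, a list of rows, each an object with "translation": the shift along the tool's x, y, z in m, a list of three; "angular": the turn, a rotation vector about the tool's x, y, z in rad, a list of three. A call has 1 to 20 rows; each row shifts and turns the commanded pose from where the row before left it, along the tool's axes as they then stand; what a row does not reach is not made up. A row lasts 1/8 s, in which the tool goes at most 62.5 mm and 10.7 degrees, less where a joint would pass 70% of its speed; a pose out of reach is approached as far as the arm can. A call with a gripper value outside its range is refused whole. OPENING is the finger opening in m, from 0 to 0.087, set as the call begins (- or left out, the last holds). The fingers move at their own pace and stop on an object; FORCE is the grip in N (left out, the last holds). Time passes only in rows, so rows that do not move let the fingers close. It gives the time, the measured TCP pose, the force, the opening and the grip force at its end, in the units of the state.
- env.read_state(): the state, without advancing time (a new reading comes with each control period).
- optics.grab_frame(name): name is "scene" or "top"; returns (picture, depth): 480x640x3 uint8, red, green, blue; 480x640 float32, mm along the optical axis (not along the pixel's ray), 0 where there is no reading.
- optics.camera_info(name): a dict with "fovy" (degrees; the focal length in pixels is half the picture's height over the tangent of half this angle, whatever the lens; pixels are square), "cx", "cy" (the principal point, pixels), "R" (3x3) and "t" (3): a world point X has camera coordinates R X + t. Camera axes: x right, y down, z forward; pixel columns grow to the right and rows downward; lengths in mm; the calibration is good to about 2 mm. A picture is of the moment at which its call begins. camera_info takes no time and is no camera call.
- ticket.job_done(): hands the job in; it is judged then, once.
The state is a dict: "t": time; "joint_positions": joint angles; "joint_vel": joint speeds; "joint_torque": joint torques, N m; "tool_pos": TCP position; "orientation": TCP orientation; "contact_force": force on the tool from outside, world axes, zero at the start; "torque": the same for the moment, N m; "grip_width": opening from 0.0 (shut) to 1.0 (fully open); "finger_force": force on a finger pad.
Only numpy, scipy, OpenCV 4.12 (cv2) and the standard library are available. Lean on these libraries where they do the work, as an engineer would, in place of code of your own. Each camera call takes 0.05 s, during which the arm holds its last target. There are 200 camera calls.

TASK

Prise the closed lid of the plywood box up with the palette knife, pushing its blade into the slot under the lid's front edge (keep the hand off the lid), until the lid stands upright by itself, and lay the knife back down flat on the bench. Take the wooden offcut out of the box and set it on the sawing board the same way up, long side along the fence and one end against the stop block, then hold it there ready for sawing with one firm diagonal push, down and into the corner, so that it bears on board, fence and stop at once. Finish while still pushing and holding; leave everything else on the bench where it is.

Things in the scene. Friction and masses are not known exactly. Their poses are not given: they have to be found in the camera images.
- knife_grip (a point): Palette knife lying flat on the bench: dark wood handle 110 x 24 x 24 mm, steel blade 100 x 26 x 3 mm, 80 g. This point is on its long axis, half-way up (12 mm), in the front of the handle at the centre of mass; +x points to the blade tip (tip 125 mm ahead, blade begins 25 mm ahead, handle ends 85 mm behind), z up. The blade is level with this point.
- offcut_box: Fixed plywood box, 166 mm (x) by 186 mm (y), walls 8 mm, floor 6 mm thick, side and back walls 74 mm high, front wall (at -x) only 60 mm, so a slot 14 mm high runs under the lid's front edge, between the side walls. Origin: centre of its underside; the front faces to the robot's right.
- box_slot (a point): Middle of that slot: at the outer face of the front wall, middle of its width, 67 mm above the bench. +x points straight into the box, z up.
- lid (a joint): Angle of the box's lid: 0 shut, grows as it opens upward, at most 1.9 rad (leaning back). Flat plywood plate 166 x 186 x 8 mm, 0.2 kg, no handle, front edge flush with the front wall's outer face, lower face 74 mm above the bench. Its stiff hinge keeps it where it is left; about 3 N up at the front edge opens it.
- lid_hinge (a point): Point on the lid at the middle of its hinge line, which runs along the box's y axis at the back wall's outer face (166 mm behind the front face), 74 mm above the bench.
- offcut_mid (a point): Centre of the wooden offcut, a plain block 40 mm (x) by 130 mm (y) by 55 mm high (z), about 0.17 kg, standing on the floor of the box, hidden until the lid is open. z up.
- corner (a point): Inner corner of the fixed sawing board, where fence face, stop face and plate top meet, 20 mm above the bench; +x points into the fence, -y into the stop, z up. Fence: along the board's far edge, 190 mm long, 22 thick, 18 high above the plate. Stop block: 55 x 25 mm, 18 high, at the right end against the fence. A seated offcut's centre is at x -20, y +65, z +27.5 mm.
- plate: The sawing board's wooden plate, 160 mm (x) by 190 mm (y), 20 mm thick; origin at the centre of its underside on the bench. Plate, fence and stop are sealed, waxed hardwood: friction on them is low, about 0.25.
- fence: The fence of the sawing board, same origin and axes as the plate; its face lies at x = +58 mm, top 38 mm above the bench.
- stop: The stop block of the sawing board, same origin and axes as the plate; its face lies at y = -70 mm, top 38 mm above the bench.
- brush_grip (a point): Bystander: a brush 170 mm long lying on the bench; leave alone. Point on its handle.
- stub: Bystander: short wooden block 70 x 45 x 30 mm; leave alone. Origin: centre of its underside.
- jar: Bystander: jar, 60 mm across, 80 mm high. Origin: centre of its underside.
- plaster_bowl: Bystander: white bowl, 130 mm across, 60 mm high. Origin: centre of its underside.
- bottle: Bystander: clear water bottle, 64 mm across, 190 mm high. Origin: centre of its underside.
- tile: Bystander: terracotta tile 90 x 90 x 12 mm. Origin: centre of its underside.
There are look-alikes about, which are no part of the job. Of the things shaped like the part that bears knife_grip, the dark wooden one is meant.

How it is judged (in metres and radians):
On the way, in this order (a step that is already met when the one before it is completed fails the run):
1. the knife's blade lifts the lid off its seat (value of joint lid above 0.25 rad and contact force between knife and lid above 0.3 N), for 0.05 s.
2. the lid stands open and the knife lies on the bench again, let go (value of joint lid above 1.25 rad and height (world z) of knife_grip below 0.022 m and angle between knife_grip's own z axis and vertical below 0.2 rad and contact force between the fingers and knife below 0.1 N), for 0.1 s.
3. the offcut is lifted out of the box (height (world z) of offcut_mid above 0.09 m and contact force between the fingers and offcut above 1 N), for 0.1 s.
At the end, for the whole second after the job is handed in: Offcut within 4.5 mm (4 mm in height) and 0.05 rad of seated in the corner, still, and pushed by the robot with over 2 N on fence, 2 N on stop and 4 N on plate (weight about 1.7 N); lid open beyond 1.25 rad; knife flat on the bench, untouched (all of step 2 and x of offcut_mid in the frame of corner between -0.0245 and -0.0155 m and y of offcut_mid in the frame of corner between 0.0605 and 0.0695 m and z of offcut_mid in the frame of corner below 0.0315 m and angle between the y axis of offcut_mid and the y axis of corner, either way round below 0.05 rad and angle between offcut_mid's own z axis and vertical below 0.05 rad and contact force between offcut and fence above 2 N and contact force between offcut and stop above 2 N and contact force between offcut and plate above 4 N and contact force between the fingers and offcut above 3 N and linear speed of offcut below 0.01 m/s); the arm keeps its last pose, push and grip.
It fails at once if the hand or arm touches the lid while it is being opened (contact force between any of the arm, the fingers and lid above 1.5 N and value of joint lid below 1 rad).
It fails at once if a bystander is moved by more than 30 mm (distance of any of brush_grip, stub, jar, plaster_bowl, bottle, tile from where it was at the start of the episode above 0.03 m).
It also fails if it takes over 72 s, if anything falls off the work surface, if the arm or the gripper's body presses on something with over 40 N, if the wrist force passes 120 N, or if a joint passes its speed limit or range.

## Working session

There is one attempt and no reset: what is moved stays moved. The work goes in short steps, Python scripts to look and compute and a shell command to move; the robot and the scene stay as the last step left them, time stands still between calls to the robot, and variables do not carry over. Pictures are saved under pics/ and viewed, at most 10 in all, crops included, and the job is handed in when it is done.

```bash
ls; mkdir -p pics; python3 - <<'E'
from bench import env, optics
import cv2, numpy as np
for n in("scene","top"):
    p,d=optics.grab_frame(n); cv2.imwrite(f"pics/{n}0.png",p[:,:,::-1]); np.save(f"{n}0.npy",d)
    i=optics.camera_info(n); print(n,i)
print(env.read_state())
E
```

```text
pics
scene {'fovy': 55.937223241157355, 'cx': 319.4511704195414, 'cy': 235.96031319749656, 'R': array([[ 0.77658685,  0.63000753,  0.00183708],
       [ 0.34560739, -0.42357572, -0.83734052],
       [-0.52675269,  0.65090254, -0.54667859]]), 't': array([-376.68937244,  -73.77746441, 1333.02410017])}
top {'fovy': 52.80798864199404, 'cx': 323.4933498408873, 'cy': 234.27803886324955, 'R': array([[ 0.02209955, -0.99966137,  0.01373864],
       [-0.98719459, -0.02399135, -0.15770626],
       [ 0.15798247, -0.01007747, -0.98739049]]), 't': array([  25.57716712,  446.88882059, 1251.2416004 ])}
{'t': 0.1, 'joint_positions': array([-1.06737824e+00,  3.85483669e-01,  6.78758832e-03, -4.34689629e-04,
       -1.19401891e+00, -2.58607956e-01]), 'joint_vel': array([-9.92560823e-04, -2.83875156e-03,  4.19388938e-03,  1.43908575e-03,
       -9.20334761e-04, -5.77225588e-05]), 'joint_torque': array([-6.74175462e-04, -3.91689456e+01,  1.87935734e+01,  4.23194960e+00,
        1.34578737e-02, -7.29114254e-05]), 'tool_pos': array([ 151.36022644, -605.79204201,  194.97649793]), 'orientation': array([ 3.83295884e-01, -3.11778019e+00, -3.03338032e-03]), 'contact_force': array([ 0.56562844,  0.11711472, -1.35041867]), 'torque': array([-0.04176818, -0.00470438,  0.07761277]), 'finger_force': 0.0, 'grip_width': 0.999539825183604}
```

View pics/top0.png

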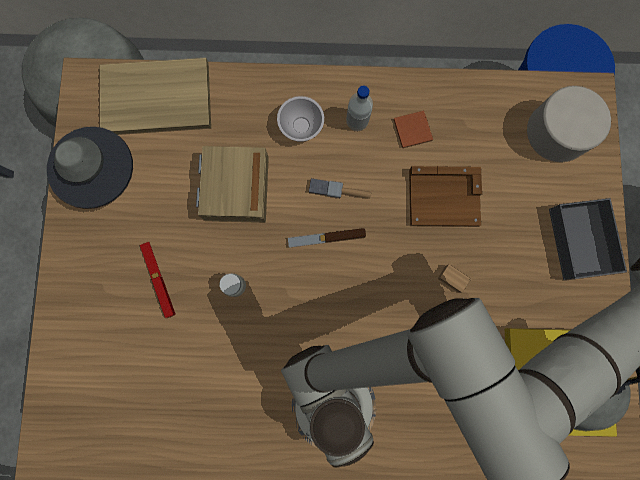

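View pics/scene0.png

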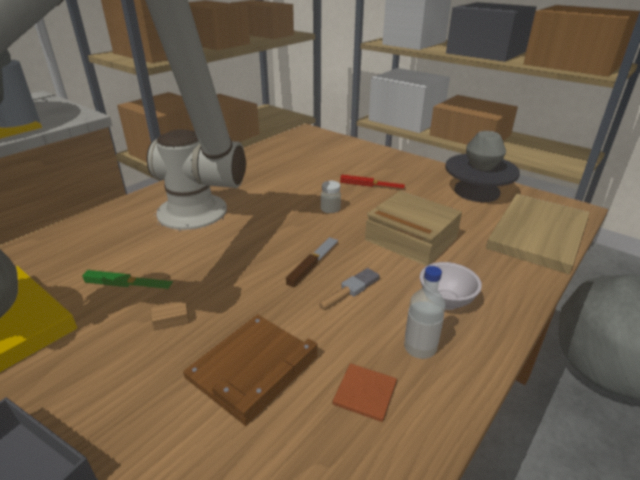

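The top view shows the box at (232,184), its slot side facing right, and the sawing board at (445,196) with its fence at the far edge and its stop at the right. There are three knives. The red one is at (157,280) in the top view, the green one at (125,280) in the scene view, and the dark wooden-handled one at (325,238) in the top view, handle (345,236) and tip (287,242). The dark one fits the description. Next I'll measure the positions and confirm the knife in a crop.

```bash
cat > h.py <<'E'
import numpy as np, cv2
from bench import env, optics
from scipy.spatial.transform import Rotation as Ro
def xyz(n,d):
    i=optics.camera_info(n); f=240/np.tan(np.radians(i['fovy']/2))
    v,u=np.mgrid[0:480,0:640]
    c=np.stack([(u-i['cx'])/f*d,(v-i['cy'])/f*d,d],-1)
    return (c-i['t'])@i['R']
def ray(n,u,v,z):
    i=optics.camera_info(n); f=240/np.tan(np.radians(i['fovy']/2))
    r=i['R'].T@[(u-i['cx'])/f,(v-i['cy'])/f,1]; o=-i['R'].T@i['t']
    return o+r*(z-o[2])/r[2]
def proj(n,X):
    i=optics.camera_info(n); f=240/np.tan(np.radians(i['fovy']/2))
    c=i['R']@np.array(X,float)+i['t']; return c[:2]/c[2]*f+[i['cx'],i['cy']]
def rect(P):
    r=cv2.minAreaRect(P[:,:2].astype(np.float32)); return np.round(r[0],1),np.round(r[1],1),round(r[2],1),np.round(cv2.boxPoints(r)).tolist()
def target(p,xdir,T=None):
    """shift (tool axes, mm) and yaw to bring TCP to p with tool down, tool x along xdir (mod pi)"""
    s=env.read_state(); R=Ro.from_rotvec(s['orientation']).as_matrix()
    x=np.array([*xdir,0.])/np.hypot(*xdir)
    if x@R[:,0]<0:x=-x
    z=np.array([0,0,-1.]);T=np.stack([x,np.cross(z,x),z],1)
    print('shift tool',np.round(R.T@(np.array(p)-s['tool_pos']),1),'rotvec',np.round(Ro.from_matrix(R.T@T).as_rotvec(),4),'t',s['t'])
E
python3 - <<'E'
from h import *
d=np.load('top0.npy');P=xyz('top',d);im=cv2.imread('pics/top0.png')
Z=P[:,:,2];print('bench z',np.median(Z[255:270,320:345]))
def reg(n,u0,u1,v0,v1,z0,z1):
    m=np.zeros(Z.shape,bool);m[v0:v1,u0:u1]=1;m&=(Z>z0)&(Z<z1)&(d>0)
    k,l,s,_=cv2.connectedComponentsWithStats(m.astype(np.uint8));m=l==1+np.argmax(s[1:,4])
    print(n,m.sum(),'z',np.round(np.median(Z[m]),1),*rect(P[m]))
reg('handle',325,375,222,250,15,40)
reg('blade',280,326,228,252,5,30)
reg('knife',280,375,222,252,6,40)
reg('lid',185,275,140,228,74,95)
reg('board',400,490,160,232,10,60)
reg('fence+stop',400,490,160,232,30,60)
cv2.imwrite('pics/c1.png',np.hstack([cv2.resize(im[215:260,275:380],None,fx=3.7,fy=3.7),cv2.resize(im[130:235,180:280],(388,166*1))]) if 0 else cv2.resize(np.vstack([im[130:260,180:380]]),None,fx=4,fy=4,interpolation=cv2.INTER_CUBIC))
E
```

```text
bench z 0.5294136912984767
handle 371 z 24.5 [448.4 -21.6] [ 24.8 109.7] 9.3 [[427.0, 31.0], [445.0, -78.0], [469.0, -74.0], [452.0, 35.0]]
blade 373 z 14.7 [432.6  82.5] [ 32.5 105.3] 6.9 [[410.0, 133.0], [423.0, 28.0], [455.0, 32.0], [442.0, 137.0]]
knife 751 z 19.5 [438.8  27.5] [ 30.7 209.6] 8.5 [[408.0, 129.0], [439.0, -78.0], [469.0, -74.0], [439.0, 133.0]]
lid 4552 z 82.7 [574.3 282.3] [174.2 187.6] 89.8 [[480.0, 196.0], [668.0, 195.0], [668.0, 369.0], [481.0, 370.0]]
board 4197 z 21.6 [ 562.1 -294.3] [161.9 191.7] 0.9 [[480.0, -200.0], [483.0, -391.0], [644.0, -389.0], [642.0, -197.0]]
fence+stop 792 z 38.6 [ 604.2 -293.6] [192.   77.7] 89.3 [[564.0, -389.0], [642.0, -390.0], [644.0, -198.0], [567.0, -197.0]]
```

View pics/c1.png

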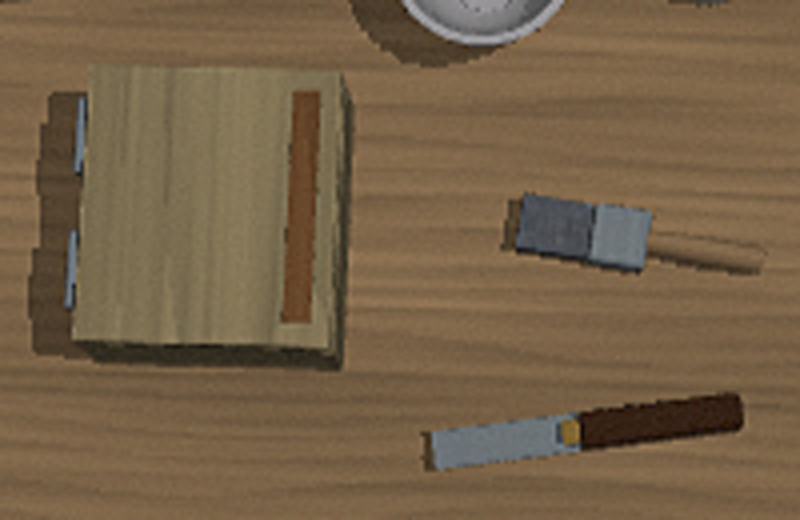

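The crop confirms the dark-handled knife: blade tip at the left (430,450), handle at the right (660,420), brush between it and the box. The lid front edge runs from (342,72) to (328,347) in crop pixels.

```bash
python3 - <<'E'
from h import *
for u,v in [(342,72),(328,347),(90,66),(73,342)]: print(ray('top',180+u/4-.4,130+v/4-.4,82).round(1))
d=np.load('top0.npy');P=xyz('top',d);Z=P[:,:,2]
m=np.zeros(Z.shape,bool);m[222:250,325:375]=1;m&=(Z>20)&(Z<35)
Q=P[m];c=Q.mean(0);w=np.linalg.svd((Q-c)[:,:2])[2][0];w*=np.sign(w[1]);t=(Q-c)[:,:2]@w
m=np.zeros(Z.shape,bool);m[222:255,280:375]=1;m&=(Z>8)&(Z<35)
Q=P[m];c2=Q.mean(0);w2=np.linalg.svd((Q-c2)[:,:2])[2][0];w2*=np.sign(w2[1]);print('knife',c2,w2,((Q-c2)[:,:2]@w2).min(),((Q-c2)[:,:2]@w2).max())
print('handle',c,w,t.min(),t.max())
g=c[:2]+w2*35; print('knife_grip~',g)
print('brush z',Z[180:196,305:370].max(), P[180:196,300:372][Z[180:196,300:372]>6].min(0),P[180:196,300:372][Z[180:196,300:372]>6].max(0))
target([g[0]+12*w2[0],g[1]+12*w2[1],150],w2)
E
```

```text
[666.2 195.3  82. ]
[481.6 196.7  82. ]
[665.8 360.9  82. ]
[480.8 360.4  82. ]
knife [440.384775    28.42543184  19.51333535] [-0.14681414  0.9891641 ] -105.48982345063251 117.74975725594523
handle [448.15086299 -21.28664431  24.70426808] [-0.15289596  0.98824229] -55.179919671209646 54.42267714340442
knife_grip~ [443.01236811  13.33409904]
brush z 1305.5898295600055 [242.92674778 -89.26509249   6.04242704] [ 605.97141403  102.73785643 1305.58982956]
shift tool [-434.1  541.9   46. ] rotvec [ 1.7000e-03  1.4000e-03 -1.4735e+00] t 0.1
```

```bash
python3 -m inch '[{"translation":[-0.036,0.0447,0.0038],"angular":[0,0,0]},{"translation":[-0.036,0.0447,0.0038],"angular":[0,0,0]},{"translation":[-0.036,0.0447,0.0038],"angular":[0,0,0]},{"translation":[-0.036,0.0447,0.0038],"angular":[0,0,0]},{"translation":[-0.036,0.0447,0.0038],"angular":[0,0,0]},{"translation":[-0.036,0.0447,0.0038],"angular":[0,0,0]},{"translation":[-0.036,0.0447,0.0038],"angular":[0,0,0]},{"translation":[-0.036,0.0447,0.0038],"angular":[0,0,0]},{"translation":[-0.036,0.0447,0.0038],"angular":[0,0,0]},{"translation":[-0.036,0.0447,0.0038],"angular":[0,0,0]},{"translation":[-0.036,0.0447,0.0038],"angular":[0,0,0]},{"translation":[-0.036,0.0447,0.0038],"angular":[0,0,0]}]' 0.06 60
python3 -m inch '[{"translation":[0,0,0],"angular":[0,0,-0.184]},{"translation":[0,0,0],"angular":[0,0,-0.184]},{"translation":[0,0,0],"angular":[0,0,-0.184]},{"translation":[0,0,0],"angular":[0,0,-0.184]},{"translation":[0,0,0],"angular":[0,0,-0.184]},{"translation":[0,0,0],"angular":[0,0,-0.184]},{"translation":[0,0,0],"angular":[0,0,-0.184]},{"translation":[0,0,0],"angular":[0,0,-0.184]},{"translation":[0,0,0],"angular":[0,0,0]}]'
python3 - <<'E'
from h import *
target([441.9,20.2,3],(-.15,.988)); s=env.read_state(); print(s['tool_pos'],s['joint_positions'],Ro.from_rotvec(s['orientation']).as_matrix().round(3))
E
```

```text
t: 1.6
tool_pos: [440.9, 20.7, 150.2]
orientation: [-0.385, 3.118, -0.0]
contact_force: [0.8, -1.1, 0.5]
grip_width: 0.691
finger_force: 0.0
t: 2.72
tool_pos: [440.3, 18.7, 150.1]
orientation: [2.375, -2.056, -0.001]
contact_force: [0.0, -0.7, -0.0]
grip_width: 0.688
finger_force: 0.0
shift tool [ -1.3  -1.9 147.1] rotvec [ 0.0007 -0.     -0.0069] t 2.725
[440.32842443  18.70239428 150.10043067] [ 4.13356638e-01  1.12227577e-01 -4.89473854e-01 -1.95422180e-04
 -9.69731719e-01 -2.69506668e-01] [[ 0.143 -0.99  -0.001]
 [-0.99  -0.143 -0.   ]
 [ 0.     0.001 -1.   ]]
```

```bash
python3 -m inch '[{"translation":[-0.0013,-0.0019,0.04],"angular":[0,0,-0.007]},{"translation":[0,0,0.04],"angular":[0,0,0]},{"translation":[0,0,0.035],"angular":[0,0,0]},{"translation":[0,0,0.02],"angular":[0,0,0]},{"translation":[0,0,0.011],"angular":[0,0,0]},{"translation":[0,0,0],"angular":[0,0,0]},{"translation":[0,0,0],"angular":[0,0,0]}]'
python3 -m inch '[{"translation":[0,0,0],"angular":[0,0,0]},{"translation":[0,0,0],"angular":[0,0,0]},{"translation":[0,0,0],"angular":[0,0,0]},{"translation":[0,0,0],"angular":[0,0,0]},{"translation":[0,0,0],"angular":[0,0,0]},{"translation":[0,0,0],"angular":[0,0,0]}]' 0 60
```

```text
t: 3.6
tool_pos: [443.0, 20.6, 5.1]
orientation: [-2.383, 2.045, -0.001]
contact_force: [-0.1, 0.7, 0.3]
grip_width: 0.687
finger_force: 0.0
t: 4.35
tool_pos: [442.3, 20.3, 4.3]
orientation: [2.385, -2.045, -0.0]
contact_force: [0.5, 0.9, -0.3]
grip_width: 0.094
finger_force: 0.0
```

```bash
python3 - <<'E'
from h import *
p,d=optics.grab_frame('scene');np.save('s1.npy',d)
cv2.imwrite('pics/s1.png',cv2.resize(p[190:330,230:430,::-1],None,fx=4,fy=4))
print(env.read_state()['grip_width'],env.read_state()['finger_force'],env.read_state()['tool_pos'])
print('tcp px',proj('scene',env.read_state()['tool_pos']), 'grip',proj('scene',[443.7,8.4,24]))
E
```

```text
0.057015054136590096 0.0 [442.26132504  20.30387243   4.31522611]
tcp px [311.13708238 263.16105611] grip [308.36288903 259.11027317]
```

View pics/s1.png

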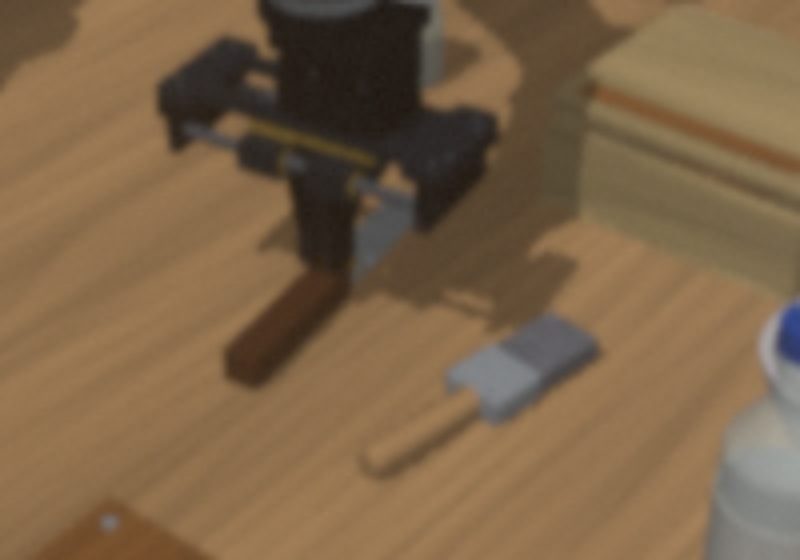

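The fingers look to be on the handle's front end, crop (325,265), but the opening reads almost shut. I'll wait a moment and then look from the top.

```bash
python3 -m inch '[{"translation":[0,0,0],"angular":[0,0,0]},{"translation":[0,0,0],"angular":[0,0,0]}]' 
python3 -m inch '[{"translation":[0,0,-0.02],"angular":[0,0,0]},{"translation":[0,0,-0.02],"angular":[0,0,0]},{"translation":[0,0,-0.02],"angular":[0,0,0]},{"translation":[0,0,0],"angular":[0,0,0]}]' 
python3 - <<'E'
from h import *
p,d=optics.grab_frame('top');p2,d2=optics.grab_frame('scene')
a=cv2.resize(p[180:290,270:400,::-1],(400,338));b=cv2.resize(p2[190:330,230:400,::-1],(400,338));cv2.imwrite('pics/t2.png',np.hstack([a,b]))
P=xyz('top',d);Z=P[:,:,2];
m=np.zeros(Z.shape,bool);m[222:252,340:380]=1;m&=(Z>20)&(Z<32);print('handle rear', m.sum(), P[m].mean(0) if m.sum() else 0)
E
```

```text
t: 4.65
tool_pos: [442.3, 20.3, 4.4]
orientation: [-2.385, 2.045, -0.0]
contact_force: [0.2, 0.1, -0.0]
grip_width: 0.004
finger_force: 0.0
t: 5.15
tool_pos: [443.4, 20.8, 65.6]
orientation: [-2.382, 2.043, -0.003]
contact_force: [-0.2, -0.5, -0.8]
grip_width: 0.005
finger_force: 0.0
handle rear 140 [452.99187573 -53.18309912  24.57670449]
```

View pics/t2.png

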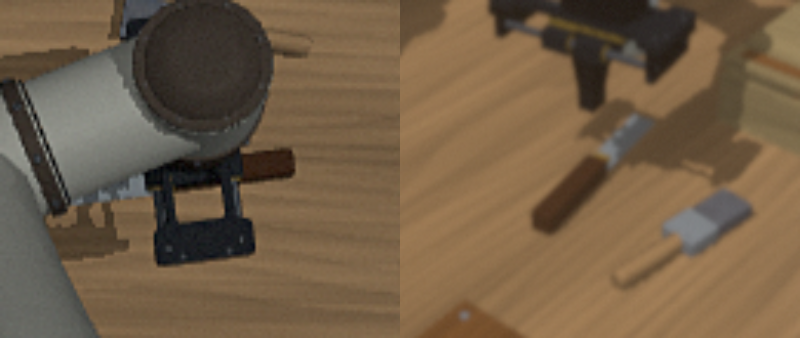

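```bash
python3 - <<'E'
from h import *
s=env.read_state();T=s['tool_pos'];print(T,'proj scene',proj('scene',T),'top',proj('top',T))
p,d=optics.grab_frame('scene');P=xyz('scene',d)
# finger pixels: dark, around tip
for v in range(212,248,3):
    print(v,[tuple(P[v,u].round(0).astype(int)) for u in (306,310,314)],p[v,310])
m=np.zeros(d.shape,bool);m[225:300,280:345]=1;m&=(P[:,:,2]>20)&(P[:,:,2]<32);print('knife scene',m.sum(),rect(P[m]),np.median(P[m][:,2]))
E
```

```text
[441.85537997  20.2346104   63.93942527] proj scene [310.78260832 243.00963689] top [329.64001802 234.32511261]
212 [(np.int64(460), np.int64(-17), np.int64(173)), (np.int64(469), np.int64(-13), np.int64(174)), (np.int64(478), np.int64(-10), np.int64(176))] [44 39 35]
215 [(np.int64(439), np.int64(8), np.int64(146)), (np.int64(469), np.int64(-14), np.int64(167)), (np.int64(479), np.int64(-12), np.int64(170))] [44 38 31]
218 [(np.int64(439), np.int64(8), np.int64(138)), (np.int64(447), np.int64(12), np.int64(139)), (np.int64(459), np.int64(12), np.int64(144))] [43 34 25]
221 [(np.int64(439), np.int64(8), np.int64(130)), (np.int64(448), np.int64(11), np.int64(132)), (np.int64(458), np.int64(13), np.int64(135))] [39 31 24]
224 [(np.int64(438), np.int64(9), np.int64(121)), (np.int64(447), np.int64(12), np.int64(123)), (np.int64(455), np.int64(17), np.int64(124))] [43 35 27]
227 [(np.int64(437), np.int64(9), np.int64(113)), (np.int64(449), np.int64(10), np.int64(117)), (np.int64(454), np.int64(18), np.int64(115))] [45 35 33]
230 [(np.int64(435), np.int64(12), np.int64(102)), (np.int64(446
[... 292 characters left out ...]
p.int64(357), np.int64(117), np.int64(0)), (np.int64(367), np.int64(122), np.int64(1))] [96 74 52]
239 [(np.int64(359), np.int64(98), np.int64(1)), (np.int64(368), np.int64(104), np.int64(1)), (np.int64(378), np.int64(109), np.int64(3))] [125  96  67]
242 [(np.int64(368), np.int64(87), np.int64(1)), (np.int64(378), np.int64(92), np.int64(2)), (np.int64(386), np.int64(100), np.int64(2))] [97 77 52]
245 [(np.int64(379), np.int64(75), np.int64(3)), (np.int64(386), np.int64(83), np.int64(1)), (np.int64(393), np.int64(90), np.int64(0))] [97 76 53]
knife scene 357 (array([503.9, -18.8]), array([119. , 143.3]), 89.9, [[432.0, -78.0], [575.0, -78.0], [576.0, 41.0], [432.0, 41.0]]) 24.104594199584128
```

The fingertips sit about 30 mm higher (z≈95) than the reported TCP (z=64), so the fingers closed above the handle. I'll pin down that offset.

```bash
python3 -m inch '[{"translation":[0,0,0],"angular":[0,0,0]},{"translation":[0,0,0],"angular":[0,0,0]},{"translation":[0,0,0],"angular":[0,0,0]},{"translation":[0,0,0],"angular":[0,0,0]},{"translation":[0,0,0],"angular":[0,0,0]},{"translation":[0,0,0],"angular":[0,0,0]}]' 0.06
python3 - <<'E'
from h import *
T=env.read_state()['tool_pos'];print(T)
p,d=optics.grab_frame('scene');P=xyz('scene',d)
near=(P[:,:,2]>70)&(np.hypot(P[:,:,0]-T[0],P[:,:,1]-T[1])<65)
for u in range(270,350,3):
    v=np.where(near[:,u])[0]
    if len(v): print(u,v.max(),P[v.max(),u].round(0))
E
```

```text
t: 6.05
tool_pos: [442.3, 20.3, 64.4]
orientation: [-2.385, 2.045, -0.0]
contact_force: [0.6, -0.1, -0.9]
grip_width: 0.6
finger_force: 0.0
[442.31540559  20.33149792  64.3793415 ]
282 206 [395. -23. 167.]
285 207 [405. -24. 169.]
288 208 [410. -20. 166.]
291 208 [418. -18. 168.]
294 215 [405.   4. 135.]
297 231 [414.   3.  95.]
300 231 [418.  10.  93.]
303 229 [415.  24.  91.]
306 210 [455. -10. 173.]
309 210 [462.  -9. 175.]
312 211 [471.  -8. 175.]
315 216 [481. -11. 167.]
318 217 [489. -11. 168.]
321 239 [477.  15.  93.]
324 237 [478.  25.  94.]
327 225 [479.  34. 122.]
330 213 [504.  13. 173.]
333 214 [495.  35. 157.]
336 197 [505.  31. 205.]
339 194 [501.  48. 204.]
```

```bash
python3 -m inch '[{"translation":[0,0,0.03],"angular":[0,0,0]},{"translation":[0,0,0.025],"angular":[0,0,0]},{"translation":[0,0,0.015],"angular":[0,0,0]},{"translation":[0,0,0.008],"angular":[0,0,0]},{"translation":[0,0,0.004],"angular":[0,0,0]},{"translation":[0,0,0.002],"angular":[0,0,0]},{"translation":[0,0,0],"angular":[0,0,0]}]' 
python3 -m inch '[{"translation":[0,0,0],"angular":[0,0,0]},{"translation":[0,0,0],"angular":[0,0,0]},{"translation":[0,0,0],"angular":[0,0,0]},{"translation":[0,0,0],"angular":[0,0,0]},{"translation":[0,0,0],"angular":[0,0,0]},{"translation":[0,0,0],"angular":[0,0,0]}]' 0 60
```

```text
t: 6.98
tool_pos: [442.6, 20.4, -19.3]
orientation: [-2.384, 2.045, -0.001]
contact_force: [-0.2, 0.0, -0.7]
grip_width: 0.693
finger_force: 0.0
t: 7.72
tool_pos: [442.2, 20.3, -19.6]
orientation: [2.385, -2.045, -0.0]
contact_force: [-0.6, 0.4, 0.6]
grip_width: 0.267
finger_force: 60.0
```

```bash
python3 -m inch '[{"translation":[0,0,-0.02],"angular":[0,0,0]},{"translation":[0,0,-0.035],"angular":[0,0,0]},{"translation":[0,0,-0.025],"angular":[0,0,0.075]},{"translation":[0,0,0],"angular":[0,0,0.075]},{"translation":[0,0,0],"angular":[0,0,0]}]' 
python3 - <<'E'
from h import *
target([573.5,65,35],(0,1))
E
```

```text
t: 8.35
tool_pos: [442.1, 20.3, 60.4]
orientation: [-2.225, 2.217, 0.0]
contact_force: [0.6, -0.8, -0.9]
grip_width: 0.272
finger_force: 60.0
shift tool [ -44.2 -131.6   25.5] rotvec [-0.0002  0.0003  0.0036] t 8.35
```

```bash
python3 -m inch '[{"translation":[-0.004,-0.033,0.002],"angular":[0,0,0.0036]},{"translation":[-0.01,-0.04,0.006],"angular":[0,0,0]},{"translation":[-0.015,-0.036,0.01],"angular":[0,0,0]},{"translation":[-0.015,-0.022,0.0075],"angular":[0,0,0]},{"translation":[0,0,0],"angular":[0,0,0]},{"translation":[0,0,0],"angular":[0,0,0]}]' 
python3 - <<'E'
from h import *
p,d=optics.grab_frame('scene');P=xyz('scene',d)
q,e=optics.grab_frame('top')
T=env.read_state()['tool_pos'];w=np.array([0,1,0])
print(T,[proj('scene',T+[0,k,31.6]).round(0) for k in (13,113)],'slot',proj('scene',[573.5,196,67]).round(0))
b=cv2.resize(p[190:290,310:480,::-1],(780,459),interpolation=cv2.INTER_CUBIC);cv2.imwrite('pics/s3.png',b);cv2.imwrite('top3_unviewed.png',q)
m=np.zeros(d.shape,bool);m[190:290,310:480]=1
m&=(P[:,:,1]>85)&(P[:,:,1]<191)&(abs(P[:,:,2]-67)<22)&(abs(P[:,:,0]-573)<30)
Q=P[m];print(m.sum(),Q.min(0),Q.max(0))
for y in range(85,190,15):
    k=abs(Q[:,1]-y)<8
    if k.any(): print(y,Q[k].mean(0).round(1))
E
```

```text
t: 9.1
tool_pos: [572.1, 63.9, 34.1]
orientation: [2.22, -2.22, -0.002]
contact_force: [-0.8, -0.3, -1.2]
grip_width: 0.268
finger_force: 60.0
[572.36391319  63.87162671  34.85710271] [array([370., 251.]), array([392., 233.])] slot [397. 230.]
67 [569.45308837  93.27174365  64.08113806] [586.95927492 157.94902144  69.52910548]
100 [584.1  98.6  67.6]
115 [581.3 114.9  67.6]
130 [578.3 126.5  67.4]
145 [577.3 148.5  68. ]
160 [577.2 154.7  67.6]
```

View pics/s3.png

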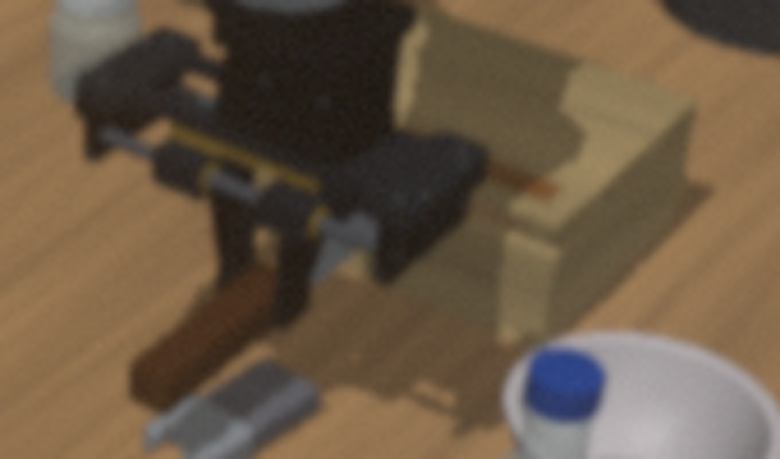

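```bash
python3 -m inch '[{"translation":[-0.008,0,0],"angular":[0,0,0]},{"translation":[-0.008,0,0],"angular":[0,0,0]},{"translation":[-0.008,0,0],"angular":[0,0,0]},{"translation":[-0.008,0,0],"angular":[0,0,0]},{"translation":[-0.008,0,0],"angular":[0,0,0]},{"translation":[-0.008,0,0],"angular":[0,0,0]},{"translation":[0,0,0],"angular":[0,0,0]}]'
python3 -m inch '[{"translation":[0,0,-0.006],"angular":[0,0,0]},{"translation":[0,0,-0.008],"angular":[0,0,0]},{"translation":[0,0,-0.008],"angular":[0,0,0]},{"translation":[0,0,0],"angular":[0,0,0]}]'
```

```text
t: 10.07
tool_pos: [573.4, 113.0, 34.8]
orientation: [-2.222, 2.221, -0.0]
contact_force: [0.6, -0.0, -0.9]
grip_width: 0.266
finger_force: 60.0
t: 10.58
tool_pos: [573.3, 112.2, 57.6]
orientation: [-2.221, 2.222, -0.0]
contact_force: [-0.8, 0.9, -1.2]
grip_width: 0.27
finger_force: 60.0
```

```bash
cat >> h.py <<'E'
def lidscan():
    p,d=optics.grab_frame('scene');P=xyz('scene',d)
    for y in range(190,400,15):
        k=(abs(P[:,:,1]-y)<4)&(P[:,:,0]>490)&(P[:,:,0]<660)&(P[:,:,2]>40)&(d>0)
        if k.sum()>5: print(y,k.sum(),'z max',np.percentile(P[:,:,2][k],[50,97]).round(1))
    s=env.read_state();print('F',s['contact_force'].round(1),s['torque'].round(2),s['tool_pos'].round(1))
E
python3 - <<'E'
from h import *
lidscan()
p,d=optics.grab_frame('scene');cv2.imwrite('pics/s4.png',cv2.resize(p[150:290,310:490,::-1],(771,600),interpolation=cv2.INTER_CUBIC))
E
```

```text
190 33 z max [59.5 98.3]
205 121 z max [ 99.4 434.8]
220 102 z max [430.9 449.2]
235 89 z max [426.7 452.7]
250 72 z max [ 96.7 449.3]
265 45 z max [ 94.4 428.9]
280 42 z max [ 93.2 431. ]
295 41 z max [ 91.8 430.1]
310 42 z max [ 89.5 426.6]
325 40 z max [87.1 88.6]
340 49 z max [85.3 86.6]
355 69 z max [83.9 85.2]
F [-0.8  0.1 -1.3] [0.03 0.22 0.05] [573.4 112.2  57.3]
```

View pics/s4.png

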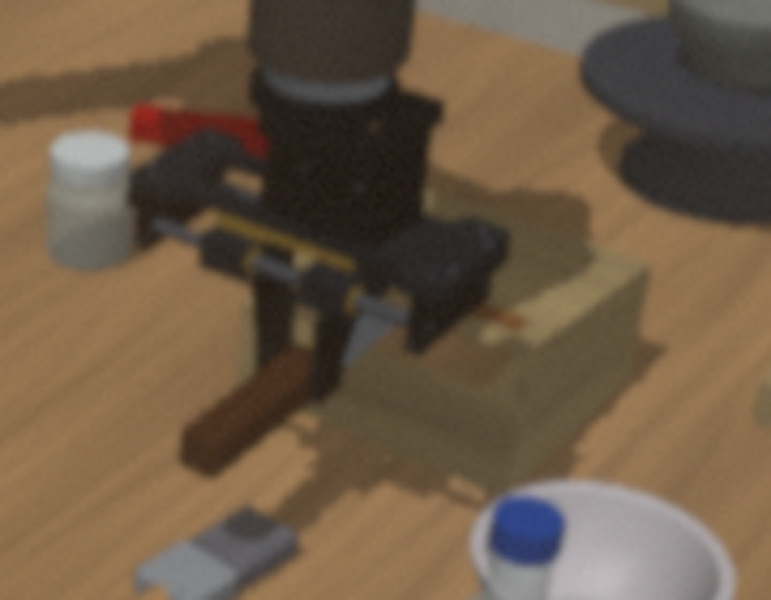

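The lid is up at about 0.11 rad with its front edge on the blade, and the knife hasn't slipped. I'll continue along the arc.

```bash
python3 -m inch '[{"translation":[-0.0042,0,-0.0166],"angular":[0,0,0]},{"translation":[-0.0053,0,-0.0162],"angular":[0,0,0]},{"translation":[-0.0071,0,-0.0154],"angular":[0,0,0]},{"translation":[-0.0091,0,-0.0144],"angular":[0,0,0]},{"translation":[-0.0108,0,-0.0131],"angular":[0,0,0]},{"translation":[0,0,0],"angular":[0,0,0]}]'
python3 - <<'E'
from h import *
lidscan()
E
```

```text
t: 11.42
tool_pos: [574.7, 151.0, 134.3]
orientation: [-2.219, 2.217, -0.001]
contact_force: [0.3, 0.2, -1.3]
grip_width: 0.27
finger_force: 60.0
190 34 z max [ 57.5 329.4]
205 85 z max [ 61. 168.]
220 47 z max [ 61.9 170.1]
235 54 z max [ 62.7 169.8]
250 106 z max [170.1 195.1]
265 68 z max [114. 516.]
280 70 z max [151.2 514.5]
295 63 z max [136.  142.3]
310 78 z max [122.8 507.7]
325 78 z max [108.4 114.8]
340 42 z max [96.3 99.8]
355 592 z max [61.9 82.3]
F [-0.4  0.4 -1.2] [0.03 0.14 0.  ] [574.4 150.7 133.5]
```

```bash
python3 -m inch '[{"translation":[-0.0123,0,-0.0117],"angular":[0,0,0]},{"translation":[-0.0137,0,-0.01],"angular":[0,0,0]},{"translation":[-0.0149,0,-0.0083],"angular":[0,0,0]},{"translation":[-0.0157,0,-0.0064],"angular":[0,0,0]},{"translation":[-0.01,0,-0.0025],"angular":[0,0,0]},{"translation":[-0.0098,0,-0.0024],"angular":[0,0,0]},{"translation":[-0.01,0,-0.001],"angular":[0,0,0]},{"translation":[-0.0103,0,-0.001],"angular":[0,0,0]},{"translation":[-0.0116,0,0],"angular":[0,0,0]},{"translation":[0,0,0],"angular":[0,0,0]}]'
python3 - <<'E'
from h import *
lidscan()
E
```

```text
t: 12.72
tool_pos: [573.7, 258.7, 175.7]
orientation: [-2.221, 2.22, 0.0]
contact_force: [-0.6, 0.2, -0.6]
grip_width: 0.269
finger_force: 60.0
190 59 z max [ 58.8 220.8]
205 113 z max [ 61.6 220.6]
220 2140 z max [456.  556.2]
235 1570 z max [341.7 565.1]
250 680 z max [315.9 568. ]
265 322 z max [330.6 567.7]
280 180 z max [315.3 521.2]
295 84 z max [241.7 528.8]
310 41 z max [ 61.5 535.3]
325 44 z max [ 62.5 445.4]
340 14 z max [209.2 211.3]
355 612 z max [61.8 82.7]
370 1547 z max [165.  226.5]
F [ 0.9 -0.3 -0.4] [ 0.07  0.08 -0.01] [573.7 258.3 175.8]
```

```bash
python3 -m inch '[{"translation":[0.02,0,0],"angular":[0,0,0]},{"translation":[0.035,0,0],"angular":[0,0,0]},{"translation":[0.04,0,0],"angular":[0,0,0]},{"translation":[0.035,0,0],"angular":[0,0,0]},{"translation":[0.03,0.02,0],"angular":[0,0,0]},{"translation":[0.03,0.035,0.02],"angular":[0,0,0]},{"translation":[0.02,0.035,0.03],"angular":[0,0,0]},{"translation":[0.015,0.025,0.035],"angular":[0,0,0]},{"translation":[0.01,0.015,0.03],"angular":[0,0,-0.075]},{"translation":[0,0,0],"angular":[0,0,-0.075]},{"translation":[0,0,0],"angular":[0,0,0]}]'
python3 - <<'E'
from h import *
target([442,20,-19],(-.15,.989))
p,d=optics.grab_frame('scene');P=xyz('scene',d)
m=(P[:,:,2]>90)&(P[:,:,2]<260)&(P[:,:,0]>480)&(P[:,:,0]<670)&(P[:,:,1]>330)&(P[:,:,1]<440)
Q=P[m];
for z in range(90,250,25):
    k=abs(Q[:,2]-z)<8
    if k.any(): print(z,np.median(Q[k],0).round(1))
# knife pitch
k=(P[:,:,2]>55)&(P[:,:,2]<130)&(P[:,:,1]>40)&(P[:,:,1]<150)&(abs(P[:,:,0]-435)<30); Q=P[k]
for y in range(50,150,20):
    a=abs(Q[:,1]-y)<8
    if a.any(): print('blade',y,a.sum(),np.median(Q[a],0).round(1))
k=(P[:,:,2]>55)&(P[:,:,2]<130)&(P[:,:,1]>-90)&(P[:,:,1]<0)&(abs(P[:,:,0]-450)<30); Q=P[k]
for y in range(-75,5,20):
    a=abs(Q[:,1]-y)<8
    if a.any(): print('handle',y,a.sum(),np.percentile(Q[a][:,2],90).round(1))
E
```

```text
t: 14.15
tool_pos: [443.4, 21.6, 61.2]
orientation: [-2.379, 2.051, -0.001]
contact_force: [-0.1, -0.3, -1.1]
grip_width: 0.267
finger_force: 60.0
shift tool [ 1.4  1.7 80.2] rotvec [-0.0011  0.0001 -0.0029] t 14.15
90 [583.4 364.5  93.8]
115 [582.7 365.5 115.2]
140 [580.6 367.5 139.9]
165 [579.4 369.3 165.2]
190 [580.7 371.4 189.8]
215 [582.4 373.2 215.2]
240 [577.8 375.4 237.3]
blade 50 5 [450.7  54.2  94.7]
blade 70 23 [444.8  71.1  95.2]
blade 90 29 [438.   89.   94.5]
blade 110 7 [427.8 116.6  95.3]
blade 130 5 [424.3 124.8  95.6]
handle -75 97 105.1
handle -55 77 106.2
handle -35 77 106.3
handle -15 72 106.7
```

```bash
python3 -m inch '[{"translation":[0,0,0.025],"angular":[0,0,0]},{"translation":[0,0,0.025],"angular":[0,0,0]},{"translation":[0,0,0.015],"angular":[0,0,0]},{"translation":[0,0,0.008],"angular":[0,0,0]},{"translation":[0,0,0.004],"angular":[0,0,0]},{"translation":[0,0,0.003],"angular":[0,0,0]},{"translation":[0,0,0],"angular":[0,0,0]}]'
python3 -m inch '[{"translation":[0,0,0],"angular":[0,0,0]},{"translation":[0,0,0],"angular":[0,0,0]},{"translation":[0,0,0],"angular":[0,0,0]},{"translation":[0,0,0],"angular":[0,0,0]}]' 0.06 
python3 -m inch '[{"translation":[0,0,-0.02],"angular":[0,0,0]},{"translation":[0,0,-0.04],"angular":[0,0,0]},{"translation":[0,0,-0.05],"angular":[0,0,0]},{"translation":[0,0,-0.05],"angular":[0,0,0]},{"translation":[0,0,-0.02],"angular":[0,0,0]},{"translation":[0,0,0],"angular":[0,0,0]}]'
python3 - <<'E'
from h import *
p,d=optics.grab_frame('top');p2,d2=optics.grab_frame('scene')
a=cv2.resize(p[130:260,180:400,::-1],(780,461),interpolation=cv2.INTER_CUBIC);cv2.imwrite('pics/t5.png',a)
P=xyz('top',d);Z=P[:,:,2]
m=(P[:,:,0]>490)&(P[:,:,0]<658)&(P[:,:,1]>206)&(P[:,:,1]<352)&(Z>45)&(Z<72);print('offcut',m.sum(),np.median(Z[m]),rect(P[m]) if m.sum()>10 else 0)
E
```

```text
t: 15.08
tool_pos: [443.5, 22.3, -18.9]
orientation: [-2.381, 2.049, -0.0]
contact_force: [0.1, -0.1, -0.5]
grip_width: 0.271
finger_force: 60.0
t: 15.58
tool_pos: [443.3, 22.3, -19.1]
orientation: [-2.381, 2.049, -0.0]
contact_force: [0.5, -0.1, -1.0]
grip_width: 0.629
finger_force: 0.0
t: 16.32
tool_pos: [444.2, 22.6, 162.4]
orientation: [-2.378, 2.047, -0.003]
contact_force: [-0.2, -0.7, -0.6]
grip_width: 0.69
finger_force: 0.0
offcut 777 61.395952535751164 (array([611.1, 279. ]), array([146.1,  93.7]), 89.8, [[564.0, 206.0], [658.0, 206.0], [658.0, 352.0], [564.0, 352.0]])
```

View pics/t5.png

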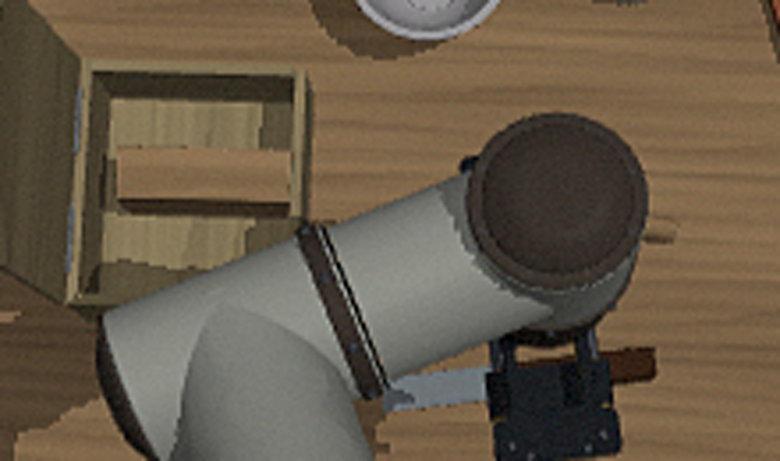

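The lid stands upright, and the knife is back flat on the bench with its handle at crop (590,370). The offcut lies with its long side along world y, crop (118..290, 148..205).

```bash
python3 - <<'E'
from h import *
p,d=optics.grab_frame('top')
P=xyz('top',d);Z=P[:,:,2]
m=(P[:,:,0]>500)&(P[:,:,0]<652)&(P[:,:,1]>200)&(P[:,:,1]<354)&(Z>54)&(Z<68)
k,l,s,_=cv2.connectedComponentsWithStats(m.astype(np.uint8))
for j in range(1,k):
    if s[j,4]>40:
        Q=P[l==j];print(s[j],np.median(Q,0).round(1),rect(Q))
# board pixel edges: fence face & stop
Q=P[150:240,395:495]
b=np.load('top0.npy');B=xyz('top',b)
F=B[150:240,395:495].reshape(-1,3);
hi=F[(F[:,2]>33)&(F[:,2]<45)];lo=F[(F[:,2]>15)&(F[:,2]<27)]
for y in range(-380,-200,20):
    a=hi[abs(hi[:,1]-y)<5];c=lo[abs(lo[:,1]-y)<5];print(y,'fence x',a[:,0].min().round(1),a[:,0].max().round(1),'plate',c[:,0].min().round(1),c[:,0].max().round(1))
for x in range(575,640,10):
    a=hi[abs(hi[:,0]-x)<4]; c=lo[abs(lo[:,0]-x)<4];print(x,'hi y',a[:,1].min().round(1),a[:,1].max().round(1),'lo', (c[:,1].min().round(1),c[:,1].max().round(1)) if len(c) else 0)
E
```

```text
[212 156  52  42 795] [584.4 262.6  61.5] (array([593.9, 266.9]), array([113. , 133.6]), 0.1, [[537.0, 334.0], [538.0, 200.0], [651.0, 200.0], [650.0, 334.0]])
-380 fence x 565.6 642.0 plate 483.3 567.5
-360 fence x 564.5 641.6 plate 483.1 621.6
-340 fence x 619.2 641.7 plate 482.6 621.6
-320 fence x 620.2 640.4 plate 482.6 620.6
-300 fence x 619.0 639.2 plate 481.9 621.3
-280 fence x 618.5 639.2 plate 480.9 621.0
-260 fence x 618.3 642.5 plate 481.2 620.1
-240 fence x 618.2 641.4 plate 481.4 620.5
-220 fence x 617.7 640.9 plate 480.9 618.9
575 hi y -388.7 -363.5 lo (np.float64(-365.2), np.float64(-199.0))
585 hi y -388.0 -363.4 lo (np.float64(-365.1), np.float64(-198.7))
595 hi y -389.1 -364.1 lo (np.float64(-364.7), np.float64(-198.0))
605 hi y -389.0 -363.0 lo (np.float64(-363.9), np.float64(-198.5))
615 hi y -389.2 -199.0 lo (np.float64(-365.0), np.float64(-199.2))
625 hi y -387.5 -198.4 lo (np.float64(-359.7), np.float64(-198.5))
635 hi y -387.5 -198.0 lo (np.float64(-199.1), np.float64(-198.9))
```

```bash
python3 - <<'E'
from h import *
p,d=optics.grab_frame('top')
P=xyz('top',d);Z=P[:,:,2]
m=(P[:,:,0]>545)&(P[:,:,0]<640)&(P[:,:,1]>207)&(P[:,:,1]<354)&(Z>57)&(Z<66)
k,l,s,_=cv2.connectedComponentsWithStats(m.astype(np.uint8));m=l==1+np.argmax(s[1:,4]);Q=P[m]
print(len(Q),rect(Q))
for y in range(212,345,12):
    a=Q[abs(Q[:,1]-y)<4]; print(y,len(a),(a[:,0].min().round(1),a[:,0].max().round(1)) if len(a) else 0)
target([583,268,150],(0,1))
E
```

```text
664 (array([584.8, 270.4]), array([ 41.1, 126.2]), 0.6, [[564.0, 333.0], [565.0, 207.0], [606.0, 208.0], [605.0, 334.0]])
212 38 (np.float64(567.1), np.float64(605.2))
224 44 (np.float64(564.8), np.float64(605.9))
236 40 (np.float64(566.6), np.float64(604.9))
248 41 (np.float64(566.2), np.float64(605.1))
260 42 (np.float64(565.8), np.float64(604.5))
272 44 (np.float64(564.8), np.float64(603.8))
284 42 (np.float64(564.6), np.float64(603.9))
296 39 (np.float64(564.4), np.float64(603.3))
308 42 (np.float64(564.5), np.float64(603.7))
320 37 (np.float64(564.3), np.float64(602.1))
332 29 (np.float64(564.9), np.float64(601.8))
344 0 0
shift tool [-222.5 -175.8    8.7] rotvec [ 0.0031 -0.0008  0.1492] t 16.525
```

```bash
python3 -m inch '[{"translation":[-0.0372,-0.0293,0],"angular":[0,0,0]},{"translation":[-0.0372,-0.0293,0],"angular":[0,0,0]},{"translation":[-0.0372,-0.0293,0],"angular":[0,0,0]},{"translation":[-0.0372,-0.0293,0],"angular":[0,0,0]},{"translation":[-0.0372,-0.0293,0],"angular":[0,0,0]},{"translation":[-0.0372,-0.0293,0],"angular":[0,0,0]},{"translation":[0,0,0],"angular":[0,0,0.064]},{"translation":[0,0,0],"angular":[0,0,0.065]},{"translation":[0,0,0],"angular":[0,0,0]}]' 0.064
python3 - <<'E'
from h import *
target([584.7,268.5,4.5],(-.022,1))
E
```

```text
t: 17.65
tool_pos: [583.4, 268.9, 158.8]
orientation: [2.242, -2.195, -0.001]
contact_force: [0.8, -0.4, -0.8]
grip_width: 0.731
finger_force: 0.0
shift tool [ 1.000e-01 -1.700e+00  1.543e+02] rotvec [ 0.0028 -0.002  -0.0008] t 17.65
```

```bash
python3 -m inch '[{"translation":[0,-0.0017,0.04],"angular":[0,0,0]},{"translation":[0,0,0.045],"angular":[0,0,0]},{"translation":[0,0,0.035],"angular":[0,0,0]},{"translation":[0,0,0.02],"angular":[0,0,0]},{"translation":[0,0,0.01],"angular":[0,0,0]},{"translation":[0,0,0.004],"angular":[0,0,0]},{"translation":[0,0,0],"angular":[0,0,0]}]'
python3 -m inch '[{"translation":[0,0,0],"angular":[0,0,0]},{"translation":[0,0,0],"angular":[0,0,0]},{"translation":[0,0,0],"angular":[0,0,0]},{"translation":[0,0,0],"angular":[0,0,0]}]' 0 40
```

```text
t: 18.52
tool_pos: [586.0, 269.3, 7.3]
orientation: [-2.244, 2.198, -0.0]
contact_force: [-0.3, 0.2, -0.3]
grip_width: 0.737
finger_force: 0.0
t: 19.02
tool_pos: [585.3, 269.1, 7.2]
orientation: [2.244, -2.198, -0.0]
contact_force: [-2.2, -0.0, 2.2]
grip_width: 0.453
finger_force: 39.9
```

```bash
python3 -m inch '[{"translation":[0,0,-0.02],"angular":[0,0,0]},{"translation":[0,0,-0.03],"angular":[0,0,0]},{"translation":[0,0,-0.04],"angular":[0,0,0]},{"translation":[0,0,-0.03],"angular":[0,0,0]},{"translation":[0,0,0],"angular":[0,0,0]},{"translation":[0,0,0],"angular":[0,0,0]}]'
python3 - <<'E'
from h import *
# carried 120 up: bottom at ~126; target above the corner, 8 mm clear of fence and stop, bottom 80 mm
target([592,-290,90],(-.012,1))
p,d=optics.grab_frame('scene');P=xyz('scene',d);T=env.read_state()['tool_pos']
m=(P[:,:,2]>100)&(P[:,:,2]<185)&(abs(P[:,:,0]-585)<40)&(P[:,:,1]>195)&(P[:,:,1]<345)
hh=cv2.cvtColor(p,cv2.COLOR_RGB2HSV);m&=(hh[:,:,1]>60)&(p.max(2)>60);Q=P[m];print(m.sum(),Q.min(0),Q.max(0))
for y in range(205,340,20):
    a=Q[abs(Q[:,1]-y)<6]
    if len(a):print(y,len(a),np.percentile(a[:,2],[2,98]).round(1),np.median(a[:,0]).round(1))
E
```

```text
t: 19.77
tool_pos: [584.4, 268.6, 125.0]
orientation: [2.241, -2.197, -0.002]
contact_force: [-0.7, 0.2, -2.0]
grip_width: 0.457
finger_force: 39.9
shift tool [558.6   3.4  35.6] rotvec [ 0.003  -0.0011  0.0078] t 19.775
964 [555.06214093 198.9270804  124.35969895] [615.43481635 335.21301252 183.72896826]
205 350 [126.3 179.8] 587.9
225 86 [129.  180.7] 604.6
245 76 [129.1 180.9] 604.0
265 59 [128.3 181.6] 597.3
285 37 [127.9 180.6] 586.6
305 41 [128.2 180.4] 603.6
325 47 [128. 180.] 604.0
```

```bash
python3 -m inch '[{"translation":[0.03,0,0],"angular":[0,0,0]},{"translation":[0.045,0,0],"angular":[0,0,0]},{"translation":[0.05,0,0],"angular":[0,0,0]},{"translation":[0.05,0,0],"angular":[0,0,0]},{"translation":[0.05,0,0],"angular":[0,0,0]},{"translation":[0.05,0,0],"angular":[0,0,0]},{"translation":[0.05,0,0],"angular":[0,0,0]},{"translation":[0.05,0,0],"angular":[0,0,0]},{"translation":[0.05,0,0],"angular":[0,0,0]},{"translation":[0.05,0,0],"angular":[0,0,0]},{"translation":[0.045,0.003,0],"angular":[0,0,0.0078]},{"translation":[0.03,0,0.015],"angular":[0,0,0]},{"translation":[0.008,0,0.02],"angular":[0,0,0]},{"translation":[0,0,0],"angular":[0,0,0]},{"translation":[0,0,0],"angular":[0,0,0]}]'
python3 - <<'E'
from h import *
target([590,-288,26],(-.012,1))
p,d=optics.grab_frame('scene');P=xyz('scene',d)
cv2.imwrite('pics/s6.png',cv2.resize(p[270:440,160:360,::-1],(706,600),interpolation=cv2.INTER_CUBIC))
E
```

```text
t: 21.7
tool_pos: [593.9, -287.8, 91.6]
orientation: [2.237, -2.205, -0.001]
contact_force: [-0.4, -1.7, -2.0]
grip_width: 0.459
finger_force: 39.9
shift tool [ 0.1  3.8 65.6] rotvec [ 0.0007 -0.0001  0.0021] t 21.7
```

View pics/s6.png

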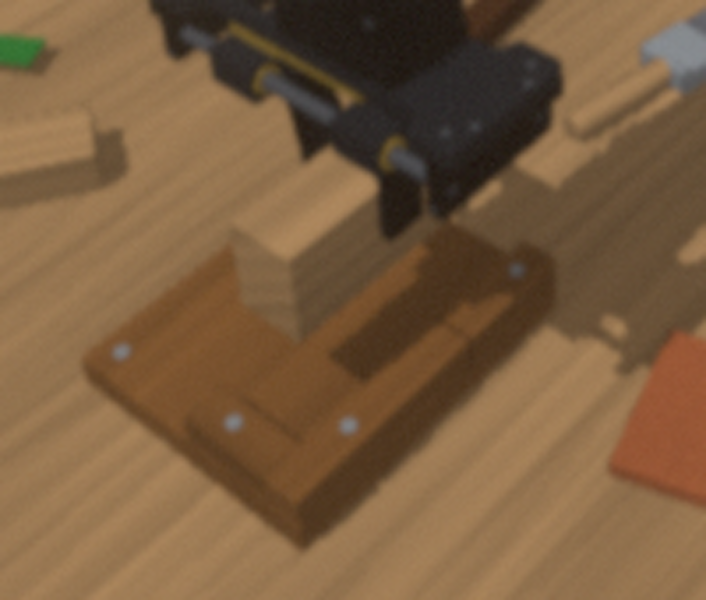

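The offcut is held level above the board. Its near end, at crop (300,335), is clear of the stop (245,410) and the fence.

```bash
python3 -m inch '[{"translation":[0,0.0038,0.025],"angular":[0,0,0.002]},{"translation":[0,0,0.02],"angular":[0,0,0]},{"translation":[0,0,0.012],"angular":[0,0,0]},{"translation":[0,0,0.008],"angular":[0,0,0]},{"translation":[0,0,0.003],"angular":[0,0,0]},{"translation":[0,0,0.0],"angular":[0,0,0]},{"translation":[0,0,0],"angular":[0,0,0]}]'
python3 -m inch '[{"translation":[0,0,0.001],"angular":[0,0,0]},{"translation":[0,0,0.001],"angular":[0,0,0]},{"translation":[0,0,0],"angular":[0,0,0]}]'
python3 -m inch '[{"translation":[0,0,0.001],"angular":[0,0,0]},{"translation":[0,0,0.001],"angular":[0,0,0]},{"translation":[0,0,0],"angular":[0,0,0]}]'
```

```text
t: 22.62
tool_pos: [590.3, -289.0, 24.5]
orientation: [-2.233, 2.209, -0.002]
contact_force: [-0.4, 0.3, -2.0]
grip_width: 0.458
finger_force: 39.9
t: 23.0
tool_pos: [589.8, -288.8, 21.8]
orientation: [2.233, -2.21, -0.0]
contact_force: [0.6, -0.2, -1.7]
grip_width: 0.459
finger_force: 39.9
t: 23.38
tool_pos: [590.1, -288.9, 21.2]
orientation: [2.234, -2.209, 0.001]
contact_force: [-2.9, 2.6, 5.6]
grip_width: 0.455
finger_force: 39.9
```

```bash
python3 -m inch '[{"translation":[0,-0.004,-0.0005],"angular":[0,0,0]},{"translation":[0,-0.003,0],"angular":[0,0,0]},{"translation":[0,-0.002,0],"angular":[0,0,0]},{"translation":[0,0,0],"angular":[0,0,0]}]'
python3 -m inch '[{"translation":[0,-0.0015,0],"angular":[0,0,0]},{"translation":[0,0,0],"angular":[0,0,0]}]'
python3 -m inch '[{"translation":[0,-0.0015,0],"angular":[0,0,0]},{"translation":[0,0,0],"angular":[0,0,0]}]'
```

```text
t: 23.88
tool_pos: [598.5, -289.2, 21.2]
orientation: [2.233, -2.208, -0.001]
contact_force: [-3.8, 0.3, 6.2]
grip_width: 0.457
finger_force: 39.9
t: 24.12
tool_pos: [598.6, -289.2, 21.3]
orientation: [2.232, -2.206, -0.004]
contact_force: [-6.1, 0.9, 8.9]
grip_width: 0.456
finger_force: 39.9
t: 24.38
tool_pos: [598.7, -289.2, 21.3]
orientation: [2.231, -2.205, -0.008]
contact_force: [-9.3, -0.0, 11.0]
grip_width: 0.456
finger_force: 39.9
```

```bash
python3 -m inch '[{"translation":[0.003,0.0018,0],"angular":[0,0,0]},{"translation":[0.003,0,0],"angular":[0,0,0]},{"translation":[0.002,0,0],"angular":[0,0,0]},{"translation":[0,0,0],"angular":[0,0,0]}]'
python3 -m inch '[{"translation":[0.0015,0,0],"angular":[0,0,0]},{"translation":[0,0,0],"angular":[0,0,0]}]'
python3 -m inch '[{"translation":[0.0015,0,0],"angular":[0,0,0]},{"translation":[0,0,0],"angular":[0,0,0]}]'
python3 -m inch '[{"translation":[0.0015,0,0],"angular":[0,0,0]},{"translation":[0,0,0],"angular":[0,0,0]}]'
```

```text
t: 24.88
tool_pos: [598.9, -295.5, 21.3]
orientation: [2.235, -2.206, -0.005]
contact_force: [-5.8, 6.0, 9.2]
grip_width: 0.456
finger_force: 39.9
t: 25.12
tool_pos: [598.9, -296.8, 21.2]
orientation: [2.235, -2.206, -0.006]
contact_force: [-5.3, 6.1, 9.5]
grip_width: 0.457
finger_force: 39.9
t: 25.38
tool_pos: [598.9, -298.2, 21.3]
orientation: [2.235, -2.206, -0.006]
contact_force: [-5.5, 6.8, 9.6]
grip_width: 0.458
finger_force: 39.9
t: 25.62
tool_pos: [598.9, -298.7, 21.3]
orientation: [2.235, -2.206, -0.007]
contact_force: [-6.5, 10.5, 10.5]
grip_width: 0.459
finger_force: 39.9
```

```bash
python3 -m inch '[{"translation":[0.0012,0,0.0003],"angular":[0,0,0]},{"translation":[0.0008,-0.0008,0.0003],"angular":[0,0,0]},{"translation":[0,0,0.0],"angular":[0,0,0]},{"translation":[0,0,0],"angular":[0,0,0]},{"translation":[0,0,0],"angular":[0,0,0]},{"translation":[0,0,0],"angular":[0,0,0]},{"translation":[0,0,0],"angular":[0,0,0]},{"translation":[0,0,0],"angular":[0,0,0]}]'
python3 - <<'E'
from h import *
s=env.read_state();R=Ro.from_rotvec(s['orientation']).as_matrix();print(R.round(4),s['tool_pos'],s['contact_force'],s['torque'])
p,d=optics.grab_frame('scene');P=xyz('scene',d)
q,e=optics.grab_frame('top');Qt=xyz('top',e)
cv2.imwrite('pics/s7.png',np.hstack([cv2.resize(p[270:440,160:340,::-1],(400,378),interpolation=cv2.INTER_CUBIC),cv2.resize(p[130:310,250:440,::-1],(400,378),interpolation=cv2.INTER_CUBIC)]))
T=P[(abs(P[:,:,2]-75)<4)&(abs(P[:,:,0]-600)<26)&(P[:,:,1]>-370)&(P[:,:,1]<-318)]
print('top face',len(T),rect(T),np.linalg.lstsq(np.c_[T[:,:2]-T[:,:2].mean(0),np.ones(len(T))],T[:,2],rcond=None)[0])
k=(abs(Qt[:,:,2]-24)<4)&(abs(Qt[:,:,0]-445)<40)&(Qt[:,:,1]>-90)&(Qt[:,:,1]<60);print('knife handle',k.sum(),rect(Qt[k]))
E
```

```text
t: 26.62
tool_pos: [598.9, -298.8, 21.3]
orientation: [2.235, -2.207, -0.012]
contact_force: [-8.7, 15.9, 16.6]
grip_width: 0.458
finger_force: 40.0
[[ 0.0123 -0.9999 -0.0058]
 [-0.9999 -0.0123  0.005 ]
 [-0.0051  0.0057 -1.    ]] [ 598.90677562 -298.83717745   21.27218514] [-8.69461242 15.86733133 16.61071011] [4.62422636 2.48029444 0.22943699]
top face 570 (array([ 600. , -341.3]), array([42. , 46.3]), 0.3, [[579.0, -318.0], [579.0, -365.0], [621.0, -364.0], [621.0, -318.0]]) [-1.89415654e-02  1.49739515e-02  7.53476999e+01]
knife handle 0 (array([0., 0.]), array([0., 0.]), 0.0, [[0.0, 0.0], [0.0, 0.0], [0.0, 0.0], [0.0, 0.0]])
```

View pics/s7.png

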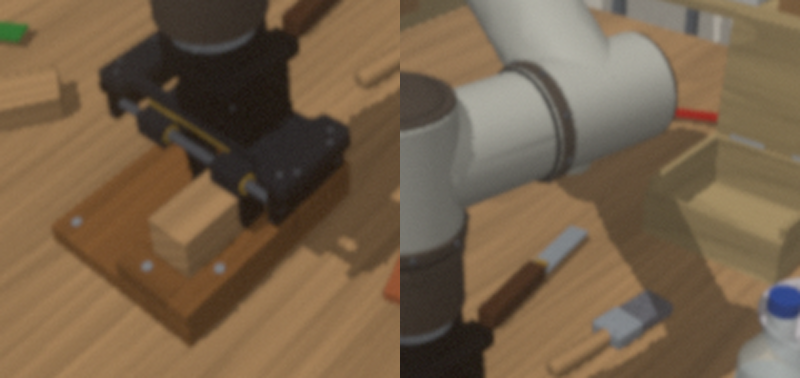

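The picture shows the offcut seated in the corner against stop and fence, with its end at crop (185,265). The knife lies flat at (535,270) and the lid stands open at right. The push reads about 9 N on the fence, 16 N toward the stop and 17 N down, so I'm handing in.

```bash
python3 -c "
from bench import ticket
print(ticket.job_done())"
```

```text
the job is handed in; nothing more can be done
None
```

The job is handed in, with no verdict returned: the lid stands open at about 1.65 rad, the knife lies flat on the bench, and the offcut is seated in the corner and held with a diagonal push, reading about 9 N toward the fence, 16 N toward the stop and 17 N down at the wrist.

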